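# Load the relay test nest, refit the push-to-test knob and hold it in

### The job

Stand the two plug-in relays that wait on the bench upright in the two empty cells of the test set's divided nest, one relay per cell and down on the cell floor, and let go of them. Then take the loose black knob, turn it so that the flat in its bore matches the flat of the test set's D-shaft, push it fully home on the shaft and keep pressing so that the sprung spindle goes down to its stop: finish while still holding the knob pressed down, without letting go. Leave the relay that is already in the nest in its cell, and leave the other parts and tools on the bench where they lie.

Things in the scene. Friction and masses are not known exactly. Their poses are not given: they have to be found in the camera images.
- relay_a_mid (a point): Centre (half-way up, 31 mm above the underside) of one of the two plug-in relays that stand upright on the bench: clear box with black foot, white top with a small red flag, 28 mm (own x) x 36 mm (own y) x 62 mm high, about 85 g. z up. Either way round (half a turn) is equally good.
- relay_b_mid (a point): Centre of the other relay waiting on the bench; same shape and size.
- relay_c_mid (a point): Centre of a third, identical relay that already stands in the left cell of the nest (cell_left) and stays there.
- tester: Relay test set fixed to the bench: green steel case 200 mm (x) x 360 mm (y), 80 mm high, with an aluminium top panel. Origin under its centre, x away from its front, y towards the nest end, z up. On the panel: a dark wooden divided nest with three cells in a row along y and, 112 mm clear of it, the upright spindle with the D-shaft. Fittings along its rear edge stand up to 17 mm high.
- cell_left (a point): Centre of the floor of the nest cell farthest from the spindle, occupied by relay_c. Axes as the tester's. Each cell is 34 mm (x) x 42 mm (y) inside, open at the top; walls 5 mm thick, 20 mm high above the cell floor, which is level with the panel, 80 mm above the bench. Cell centres are 47 mm apart.
- cell_mid (a point): Centre of the floor of the middle cell, empty at the start; same size and axes.
- cell_right (a point): Centre of the floor of the cell nearest the spindle, empty at the start; same size and axes.
- knob_mid (a point): Centre (17 mm above the underside) of the loose round black knob, 38 mm diameter, 34 mm high, about 45 g, standing bore downwards. Own x lies along the white pointer line on its top, z up. The bore is D-shaped, 16 mm deep, 16 mm diameter, its flat 3.2 mm from the axis on the pointer side (+x). The upper 18 mm is the full 38 mm round; the lower 16 mm is a little slimmer.
- knob_bore (a point): Point on the knob's axis at the end wall of its bore, 16 mm above the underside; axes as knob_mid. It meets shaft_tip when the knob is fully home.
- shaft_tip (a point): Centre of the top end of the upright steel D-shaft, 27 mm above the panel when not pressed. 14 mm diameter, flat 2.5 mm from the axis, tip chamfered 1.8 mm; own x points out of the flat, z up. A black disc (52 mm) with a white line on the flat's side turns with it, 20 mm below the tip. It turns with light friction (0.02 N m). The knob goes on with its pointer within about 0.15 rad of this x (0.8 mm play).
- spindle (a joint): How far the spindle with its shaft is pressed down, in m: 0 at rest, 0.006 at its stop. The spring takes 4.5 N to start and about 10 N at the stop.
- relay_base: Bystander: grey relay base, 78 x 58 x 24 mm, origin under its centre.
- bobbin_mid (a point): Bystander: centre of a brass coil bobbin, 34 mm diameter, 34 mm high, standing.
- contact_finger: Bystander: copper contact finger, a bar 60 x 11 x 8 mm, lying along its x, origin under its centre.
- burnisher: Bystander: burnisher with a cork handle, 150 mm long along its x, 17 mm thick, lying; origin near its middle.
- tin: Bystander: closed tin with a yellow label, 48 mm diameter, 75 mm high, standing; origin under its centre.

How it is judged:
By the outcome, as a careful person would: the job done as asked, in the order asked, and still so for the second after the job is handed in, while the arm keeps its last pose, push and grip.
It also fails if it takes over 72 s, if anything falls off the work surface, if the arm or the gripper's body presses on something with over 40 N, if the wrist force passes 120 N, or if a joint passes its speed limit or range.

### The arm

A 6-joint arm with a two-finger parallel gripper is mounted at the origin on the work surface. World frame = base frame: x ahead of the robot, y to its left, z up, the work surface at z = 0. Lengths are in m, angles in degrees, forces in N, time in s.
With the tool pointing down it reaches from about 0.25 to 0.725 m from the base axis. Payload 9.7 kg.
Tool frame: the origin (TCP) lies where the fingers leave the gripper's body, on its centre line; the fingertips stand 73 mm ahead of it and the grasp point (between the pads) lies 54 mm ahead of it; z points along the fingers, y is the line along which they close (so a half turn about z gives the same grasp; the last joint's range is limited). The gripper opens to 85 mm and grips with 20 to 120 N. Pads are 22 mm wide; open, the fingers measure 114 mm over their backs; the gripper's body (76 mm by 85 mm) begins 54 mm behind the grasp point. The pads swing forward as they close: fully open they stand 13 mm farther back than shut.
Start: joints at [-70.646, 4.979, 10.078, 95.1, 0, 90], TCP at [0.182, -0.519, 0.304] pointing down, gripper open.
Joint ranges: [-179.16, 179.16], [-48.56, 103.87], [-65.8, 70.77], [-126.05, 130.52], [-82.76, 87.17], [-180, 180]. Speed limits (degrees/s): [127.2, 127.2, 147.25, 180, 180, 180].

### API

Orientations are given as [roll, pitch, yaw] about the fixed x, y, z axes, in that order (R = Rz(yaw) Ry(pitch) Rx(roll)).
In Python, from workcell import sensors, imaging, bot gives the robot as it stands.
- The arm moves only by the tool apply_moves, never from a script. Its argument "rows" is a list of rows, each a list of 3 entries, a list of its own where there are three numbers: the shift along the tool's x, y, z in units of 10 cm (1.0 is 10 cm), then the turn, a rotation vector about the tool's x, y, z in units of 30 degrees (1.0 is 30 degrees), then the opening, from 0 (shut) to 1 (fully open). A call has 1 to 20 rows; each row is the pose to reach, as a shift and turn from the pose commanded when the call began, along the tool's axes at that moment; what a row does not reach only later rows make up. A row lasts 1/10 s, in which the tool goes at most 50 mm and 8.59 degrees, less where a joint would pass 70% of its speed; a pose out of reach is approached as far as the arm can. A call with a number of a shift or a turn outside -1 to 1 is refused whole. A call with a gripper value outside its range is refused whole. The fingers move at their own pace and stop on an object; "force" is the grip in N (left out, the last holds). Time passes only in rows, so rows that repeat a pose let the fingers close. It gives the time, the measured TCP pose, the force, the opening and the grip force at its end, in the units of the state.
- sensors.get_obs(): the state, without advancing time (a new reading comes with each control period).
- imaging.camera(name): name is "scene" or "top" or "wrist"; returns (picture, depth): 420x560x3 uint8, red, green, blue; 420x560 float32, m along the optical axis (not along the pixel's ray), 0 where there is no reading.
- imaging.get_calibration(name): a dict with "intrinsics" (3x3 intrinsics, pixels), "dist_coeffs" ([k1, k2, p1, p2, k3] as OpenCV has them; the pictures are not rectified), "world_from_camera" (4x4, takes a point from camera to world coordinates). Camera axes: x right, y down, z forward; pixel columns grow to the right and rows downward; lengths in m; the calibration is good to about 2 mm. A picture is of the moment at which its call begins: read the wrist's pose just before it. get_calibration takes no time and is no camera call; for the wrist camera it gives the pose at the moment of the call.
- bot.job_done(): hands the job in; it is judged then, once.
The state is a dict: "time": time; "q": joint angles; "qd": joint speeds; "joint_efforts": joint torques, N m; "ee_pos": TCP position; "tcp_rot": TCP orientation; "wrist_force": force on the tool from outside, world axes, zero at the start; "torque": the same for the moment, N m; "opening": finger opening in m; "grasp_force": force on a finger pad.
Only numpy, scipy, OpenCV 4.12 (cv2) and the standard library are available. Lean on these libraries where they do the work, as an engineer would, in place of code of your own. Each camera call takes 0.05 s, during which the arm holds its last target. There are 200 camera calls.

## Working session

There is one attempt and no reset: what is moved stays moved. The work goes in short steps, Python scripts to look and compute and a tool call to move; the robot and the scene stay as the last step left them, time stands still between calls to the robot, and variables do not carry over. Pictures are saved under pics/ and viewed, at most 10 in all, crops included, and the job is handed in when it is done.

Besides the shell and the picture viewer there is one more tool, called after ">>>" by a JSON object that holds its "api" and its "payload". apply_moves: Moves the arm, as the interface text tells. Its arguments: {"type":"object","properties":{"rows":{"type":"array"},"force":{"type":"number"}},"required":["rows"]}

```bash
mkdir -p pics; ls; cat > h.py <<'E'
import numpy as np, cv2
from workcell import sensors, imaging, bot
def snap(n,f=None):
    c=imaging.get_calibration(n); p,d=imaging.camera(n)
    if f: cv2.imwrite(f'pics/{f}.png',p[:,:,::-1])
    return p,d,c
def ray(c,u,v):
    q=cv2.undistortPoints(np.array([[[u,v]]],float),np.array(c['intrinsics']),np.array(c['dist_coeffs']))[0,0]
    T=np.array(c['world_from_camera']); return T[:3,3],T[:3,:3]@np.array([q[0],q[1],1])
def onz(c,u,v,z):
    o,r=ray(c,u,v); return o+r*(z-o[2])/r[2]
def cloud(d,c):
    K=np.array(c['intrinsics']);v,u=np.indices(d.shape)
    q=cv2.undistortPoints(np.stack([u,v],-1).reshape(-1,1,2).astype(float),K,np.array(c['dist_coeffs'])).reshape(*d.shape,2)
    P=np.concatenate([q*d[...,None],d[...,None]],-1);T=np.array(c['world_from_camera'])
    return P@T[:3,:3].T+T[:3,3]
E
python3 - <<'E'
from h import *
for n in ('scene','top'):
    p,d,c=snap(n,n+'1'); np.savez(n+'1.npz',p=p,d=d); print(n,np.round(c['world_from_camera'],3).tolist(),np.round(c['intrinsics'],1).tolist(), (d>0).mean())
print(sensors.get_obs())
E
```

```text
pics
scene [[0.788, 0.472, -0.394, 0.923], [0.615, -0.59, 0.523, -0.44], [0.014, -0.654, -0.756, 0.812], [0.0, 0.0, 0.0, 1.0]] [[422.6, 0.0, 279.1], [0.0, 422.6, 206.6], [0.0, 0.0, 1.0]] 0.9962414965986395
top [[-0.134, -0.968, 0.211, 0.306], [-0.991, 0.132, -0.026, 0.062], [-0.003, -0.212, -0.977, 1.183], [0.0, 0.0, 0.0, 1.0]] [[409.2, 0.0, 278.0], [0.0, 409.2, 205.4], [0.0, 0.0, 1.0]] 0.9958035714285715
{'time': 0.1, 'q': array([-7.06458856e+01,  5.00871087e+00,  1.00402117e+01,  9.50978440e+01,
       -1.90563991e-03,  9.00005584e+01]), 'qd': array([ 0.07493537, -0.13999164,  0.05125278,  0.10133321, -0.03901346,
       -0.13466977]), 'joint_efforts': array([-5.82916127e-04, -5.21560299e+01,  4.65653157e+01,  1.59835280e-02,
       -2.13246244e-05, -1.28850735e-05]), 'ee_pos': array([ 0.18223313, -0.51882613,  0.30325749]), 'tcp_rot': array([-1.79933657e+02,  1.90628519e-03,  1.93535582e+01]), 'wrist_force': array([ 1.32526782,  0.84849313, -0.13429715]), 'torque': array([-0.00090107,  0.00868868,  0.00307493]), 'grasp_force': 0.0, 'opening': 0.0858809231973624}
```

View pics/top1.png

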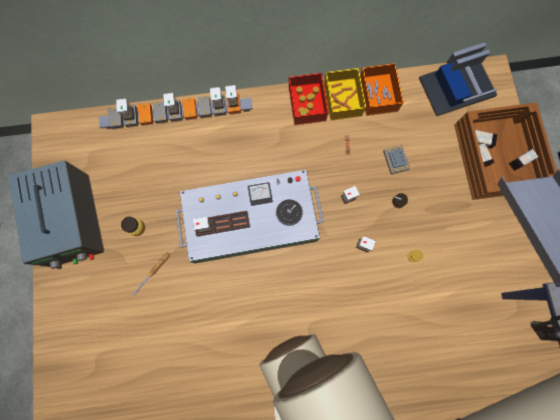

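View pics/scene1.png

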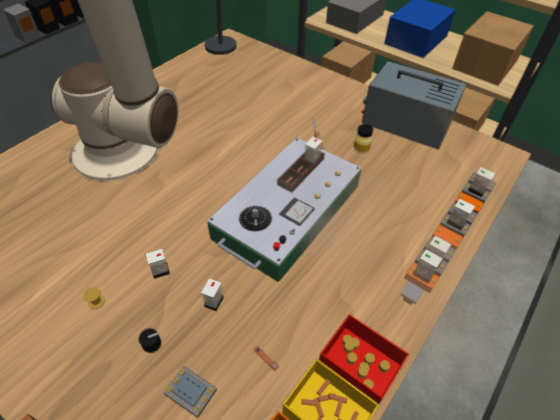

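The top view shows the waiting relays at (351,195) and (367,243), and the knob at (400,200). The nest is at (222,222) with relay_c in its left cell, and the D-shaft disc is at (289,211). The scene view agrees: relays at (158,262) and (212,292), knob at (149,340).

```bash
python3 - <<'E'
from h import *
def rect(X):
    r=cv2.minAreaRect((X*1000).astype(np.float32)); b=cv2.boxPoints(r); e=[b[1]-b[0],b[2]-b[1]]
    L=max(e,key=np.linalg.norm); return np.round(r[0],1),np.round(sorted(r[1]),1),round(np.degrees(np.arctan2(L[1],L[0]))%180,1)
seeds={'top':dict(ra=(351,195),rb=(367,243),k=(400,200),rc=(201,224),panel=(250,240),shaft=(289,211)),
       'scene':dict(ra=(212,287),rb=(157,257),k=(149,340),rc=(314,146),panel=(260,190),shaft=(255,217))}
for n in seeds:
    f=np.load(n+'1.npz'); c=imaging.get_calibration(n); P=cloud(f['d'],c); p=f['p'].astype(int)
    for k,(u,v) in seeds[n].items():
        print(n,k,np.round(P[v,u]*1000,1),end=' ')
        R=45 if k!='panel' else 150
        near=np.hypot(P[...,0]-P[v,u,0],P[...,1]-P[v,u,1])<R/1000
        lo,hi={'r':(.052,.07),'k':(.028,.04),'p':(.074,.086),'s':(.083,.112)}[k[0]]
        if k=='rc': lo,hi=.13,.15
        if k=='panel': near=np.hypot(P[...,0]-P[v,u,0],P[...,1]-P[v,u,1])<.3
        m=near&(P[...,2]>lo)&(P[...,2]<hi)
        if k[0]=='r': m&=(p.min(-1)>90)|((p[...,0]>120)&(p[...,1]<90))
        nl,lab=cv2.connectedComponents(m.astype(np.uint8)); 
        if nl>1:
            b=1+np.argmax([(lab==i).sum() for i in range(1,nl)]); m=lab==b
            print(m.sum(),rect(P[m][:,:2]),np.round(np.median(P[m][:,2]),4),end='')
        print()
    x,y,w,h=(175,160,160,110) if n=='top' else (200,130,170,150)
    cv2.imwrite(f'pics/{n}1c.png',cv2.resize(f['p'][y:y+h,x:x+w,::-1],None,fx=4.5 if n=='top' else 4,fy=4.5 if n=='top' else 4,interpolation=cv2.INTER_CUBIC))
E
```

```text
top ra [ 549.2 -174.2   64.7] 131 (array([ 556.4, -177.7]), array([28.2, 36.6]), np.float32(106.3)) 0.0636
top rb [ 410.4 -195.1   61. ] 144 (array([ 411.1, -196. ]), array([28.6, 36.6]), np.float32(58.7)) 0.0633
top k [ 521.8 -316.3   36.9] 134 (array([ 524.6, -320.9]), array([35.1, 37.1]), np.float32(162.5)) 0.0351
top rc [508.5 238.  142.5] 159 (array([511.5, 240.3]), array([28. , 36.2]), np.float32(90.8)) 0.1427
top panel [458.8 121.2  82.2] 7413 (array([530.5, 116.2]), array([198.9, 359.6]), np.float32(92.3)) 0.0813
top shaft [519.3   6.7 104.8] 362 (array([518.1,   8.4]), array([72.1, 74.4]), np.float32(121.8)) 0.0878
scene ra [ 556.4 -173.6   59.1] 245 (array([ 556.2, -175.9]), array([28.3, 37.2]), np.float32(106.2)) 0.0613
scene rb [ 416.4 -195.1   62.4] 228 (array([ 410.3, -195.8]), array([30.9, 36.1]), np.float32(57.8)) 0.0614
scene k [ 530.1 -323.7   33.8] 306 (array([ 523.8, -319.8]), array([36.3, 37. ]), np.float32(137.1)) 0.034
scene rc [520.3 227.7 141.9] 155 (array([511.7, 240.3]), array([29.1, 39.6]), np.float32(90.5)) 0.1414
scene panel [473.   79.7  79.1] 7722 (array([531.3, 117.3]), array([199.7, 359.6]), np.float32(92.5)) 0.0799
scene shaft [521.    4.6  85.9] 334 (array([519.9,   6.3]), array([50. , 51.7]), np.float32(123.6)) 0.0872
```

View pics/top1c.png

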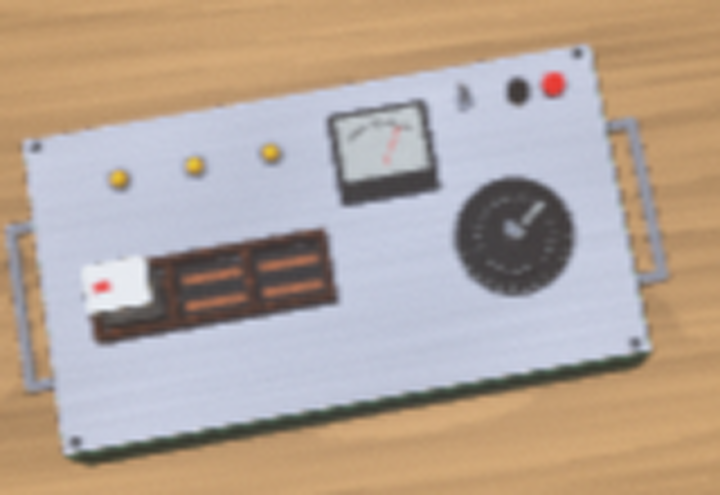

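The crop shows the nest's three cells, with relay_c at the far left and the middle and right cells empty. The D-shaft disc is at crop (514,236), with its white line pointing up-right. Next I measure the nest and plan the move above relay b.

```bash
cat >> h.py <<'E'
def plan(*targets):
    """targets: (x,y,z,yaw) in m/deg; prints per call: tool-axis shift (10cm units), turn z (30deg units)"""
    o=sensors.get_obs(); p=np.array(o['ee_pos']); r=o['tcp_rot']; 
    y=r[2]; print('now',np.round(p,4),np.round(r,2),'t',round(o['time'],2),'F',np.round(o['wrist_force'],1),'open',round(o['opening'],4),'grip',round(o['grasp_force'],1),'q6',round(o['q'][5],1))
    for t in targets:
        dp=np.array(t[:3])-p; dy=(t[3]-y+180)%360-180
        N=1
        while 1:
            out=[];ok=abs(dy)/N<=30
            for i in range(N):
                a=np.radians(y+dy*i/N); R=np.array([[np.cos(a),np.sin(a),0],[np.sin(a),-np.cos(a),0],[0,0,-1]])
                s=R.T@(dp/N)*10; ok&=abs(s).max()<=1; out.append(s)
            if ok: break
            N+=1
        rows=max(np.ceil(np.linalg.norm(dp)/N/.05),np.ceil(abs(dy)/N/8.59))
        for s in out: print('  ',np.round(s,3).tolist(),[0,0,round(-dy/N/30,3)],'rows>=',rows)
        p=np.array(t[:3]);y=t[3]
E
python3 - <<'E'
from h import *
for n in ('top','scene'):
    f=np.load(n+'1.npz'); c=imaging.get_calibration(n); P=cloud(f['d'],c); p=f['p'].astype(int)
    a=np.radians(2.4);X=P-[.531,.117,0]; lx=X[...,0]*np.cos(a)+X[...,1]*np.sin(a); ly=-X[...,0]*np.sin(a)+X[...,1]*np.cos(a)
    off=0.0015 if n=='top' else 0
    m=(abs(lx+.02)<.035)&(abs(ly-.075)<.1)&(P[...,2]-off>.094)&(P[...,2]-off<.104)&(p.max(-1)<110)
    r=cv2.minAreaRect((P[m][:,:2]*1000).astype(np.float32)); print(n,m.sum(),r)
    m=(abs(lx)<.03)&(abs(ly+.11)<.03)&(P[...,2]-off>.083)&(P[...,2]-off<.0895)
    print('disc',cv2.minEnclosingCircle((P[m][:,:2]*1000).astype(np.float32)))
    m=(abs(lx)<.03)&(abs(ly+.11)<.03)&(P[...,2]-off>.1); print('tip',m.sum(),P[m].mean(0))
plan((.25,-.4,.28,40),(.411,-.196,.25,58.3))
E
```

```text
top 271 ((512.2553100585938, 190.78305053710938), (43.696353912353516, 142.61183166503906), 2.9946413040161133)
disc ((534.9566650390625, 8.059191703796387), 38.87509536743164)
tip 17 [0.51920495 0.00950175 0.10700561]
scene 385 ((513.446044921875, 189.01632690429688), (45.121604919433594, 145.22271728515625), 1.7460994720458984)
disc ((530.76611328125, 7.88042688369751), 31.936660766601562)
tip 26 [0.5198909  0.00649357 0.1047622 ]
now [ 0.1822 -0.5188  0.3033] [-179.93    0.     19.35] t 0.1 F [ 1.3  0.8 -0.1] open 0.0859 grip 0.0 q6 90.0
   [0.517, -0.448, 0.116] [0, 0, np.float64(-0.344)] rows>= 2.0
   [0.589, -0.348, 0.116] [0, 0, np.float64(-0.344)] rows>= 2.0
   [0.848, -0.176, 0.1] [0, 0, -0.203] rows>= 2.0
   [0.862, -0.085, 0.1] [0, 0, -0.203] rows>= 2.0
   [0.866, 0.007, 0.1] [0, 0, -0.203] rows>= 2.0
```

>>> {"api": "apply_moves", "payload": {"rows": [[[0.52,-0.45,0.12],[0,0,-0.34],1],[[0.52,-0.45,0.12],[0,0,-0.34],1],[[0.52,-0.45,0.12],[0,0,-0.34],1]]}}

```text
time: 0.4
ee_pos: [0.2172, -0.4574, 0.2915]
tcp_rot: [-179.9, -0.0, 29.7]
wrist_force: [-0.1, -1.4, 0.1]
opening: 0.0851
grasp_force: 0.0
```

>>> {"api": "apply_moves", "payload": {"rows": [[[0.59,-0.35,0.12],[0,0,-0.34],1],[[0.59,-0.35,0.12],[0,0,-0.34],1],[[0.59,-0.35,0.12],[0,0,-0.34],1]]}}

```text
time: 0.7
ee_pos: [0.2511, -0.3985, 0.2797]
tcp_rot: [-180.0, -0.0, 39.9]
wrist_force: [0.9, -0.7, 1.2]
opening: 0.0856
grasp_force: 0.0
```

>>> {"api": "apply_moves", "payload": {"rows": [[[0.85,-0.18,0.1],[0,0,-0.2],1],[[0.85,-0.18,0.1],[0,0,-0.2],1],[[0.85,-0.18,0.1],[0,0,-0.2],1]]}}

```text
time: 1.0
ee_pos: [0.3057, -0.3301, 0.2696]
tcp_rot: [-180.0, -0.0, 45.8]
wrist_force: [0.7, 0.2, 0.2]
opening: 0.0855
grasp_force: 0.0
```

>>> {"api": "apply_moves", "payload": {"rows": [[[0.86,-0.08,0.1],[0,0,-0.2],1],[[0.86,-0.08,0.1],[0,0,-0.2],1],[[0.86,-0.08,0.1],[0,0,-0.2],1]]}}

```text
time: 1.3
ee_pos: [0.36, -0.2632, 0.2595]
tcp_rot: [-180.0, -0.0, 51.8]
wrist_force: [-0.9, 0.4, -0.5]
opening: 0.0855
grasp_force: 0.0
```

>>> {"api": "apply_moves", "payload": {"rows": [[[0.87,0,0.1],[0,0,-0.2],1],[[0.87,0,0.1],[0,0,-0.2],1],[[0.87,0,0.1],[0,0,-0.2],1],[[0.87,0,0.1],[0,0,-0.2],1]]}}

```text
time: 1.7
ee_pos: [0.4126, -0.1968, 0.2499]
tcp_rot: [-180.0, 0.0, 57.8]
wrist_force: [0.9, 0.3, 0.0]
opening: 0.0855
grasp_force: 0.0
```

```bash
python3 - <<'E'
from h import *
p,d,c=snap('wrist','w1'); np.savez('w1.npz',p=p,d=d,T=c['world_from_camera'])
P=cloud(d,c)
m=(P[...,2]>.055)&(P[...,2]<.068)&(np.hypot(P[...,0]-.411,P[...,1]+.196)<.04)
print(m.sum(),cv2.minAreaRect((P[m][:,:2]*1000).astype(np.float32)),np.median(P[m][:,2]))
print(np.round(c['world_from_camera'],3).tolist())
plan((.411,-.196,.101,58.3))
E
```

```text
1521 ((408.7696533203125, -192.25462341308594), (35.97092819213867, 27.971765518188477), 58.42324447631836) 0.06115717465703285
[[0.846, -0.513, -0.145, 0.448], [-0.534, -0.814, -0.23, -0.137], [-0.0, 0.272, -0.962, 0.319], [0.0, 0.0, 0.0, 1.0]]
now [ 0.4122 -0.1972  0.25  ] [1.800e+02 3.000e-02 5.769e+01] t 1.75 F [0.1 0.1 0.1] open 0.0851 grip 0.0 q6 96.8
   [0.002, -0.008, 0.745] [0, 0, np.float64(-0.01)] rows>= 2.0
   [0.002, -0.008, 0.745] [0, 0, np.float64(-0.01)] rows>= 2.0
```

View pics/w1.png

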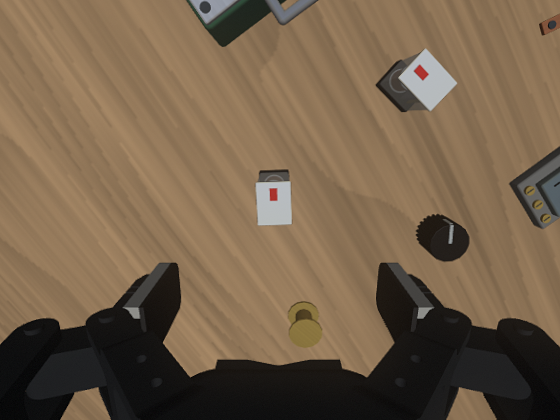

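The wrist view shows relay b centred between the open fingers at (274,203), relay a at (425,80), and the knob at (442,238) with its white pointer.

>>> {"api": "apply_moves", "payload": {"rows": [[[0.02,-0.03,0.74],[0,0,-0.02],1],[[0.02,-0.03,0.74],[0,0,-0.02],1],[[0.02,-0.03,0.74],[0,0,-0.02],1]]}}

```text
time: 2.05
ee_pos: [0.409, -0.1934, 0.173]
tcp_rot: [-179.7, 0.1, 58.2]
wrist_force: [0.3, 0.0, -0.0]
opening: 0.0852
grasp_force: 0.0
```

>>> {"api": "apply_moves", "payload": {"rows": [[[0,0,0.75],[0,0,0],1],[[0,0,0.75],[0,0,0],1],[[0,0,0.75],[0,0,0],1],[[0,0,0.75],[0,0,0],0.2],[[0,0,0.75],[0,0,0],0.2],[[0,0,0.75],[0,0,0],0.2],[[0,0,0.75],[0,0,0],0.2],[[0,0,0.75],[0,0,0],0.2],[[0,0,0.75],[0,0,0],0.2],[[0,0,0.75],[0,0,0],0.2],[[0,0,0.75],[0,0,0],0.2],[[0,0,0.75],[0,0,0],0.2]], "force": 40}}

```text
time: 3.25
ee_pos: [0.4115, -0.193, 0.1022]
tcp_rot: [179.9, 0.0, 58.4]
wrist_force: [-1.3, -0.9, 5.9]
opening: 0.0278
grasp_force: 41.0
```

```bash
python3 - <<'E'
from h import *
p,d,c=snap('wrist','w2'); P=cloud(d,c)
o=sensors.get_obs()
m=(P[...,2]>.058)&(P[...,2]<.066)&(np.hypot(P[...,0]-o['ee_pos'][0],P[...,1]-o['ee_pos'][1])<.03)&(p.max(-1)>110)
print(m.sum(),cv2.minAreaRect((P[m][:,:2]*1000).astype(np.float32)),np.median(P[m][:,2]))
r=o['ee_pos'];x,y=r[0],r[1]
plan((x,y,.24,o['tcp_rot'][2]),(.44,-.02,.26,75),(.513,.19,.26,92.4))
E
```

```text
6094 ((408.5823669433594, -192.49009704589844), (37.13551712036133, 34.36094284057617), 58.477561950683594) 0.061237024477086385
now [ 0.4115 -0.193   0.1022] [179.88   0.    58.36] t 3.3 F [-1.1 -0.5  5.4] open 0.0275 grip 41.0 q6 96.5
   [0.0, 0.0, -0.689] [0, 0, np.float64(-0.0)] rows>= 2.0
   [0.0, 0.0, -0.689] [0, 0, np.float64(-0.0)] rows>= 2.0
   [0.811, -0.333, -0.1] [0, 0, np.float64(-0.277)] rows>= 2.0
   [0.851, -0.212, -0.1] [0, 0, np.float64(-0.277)] rows>= 2.0
   [0.739, 0.054, 0.0] [0, 0, -0.193] rows>= 2.0
   [0.73, 0.128, 0.0] [0, 0, -0.193] rows>= 2.0
   [0.713, 0.201, 0.0] [0, 0, -0.193] rows>= 2.0
```

View pics/w2.png

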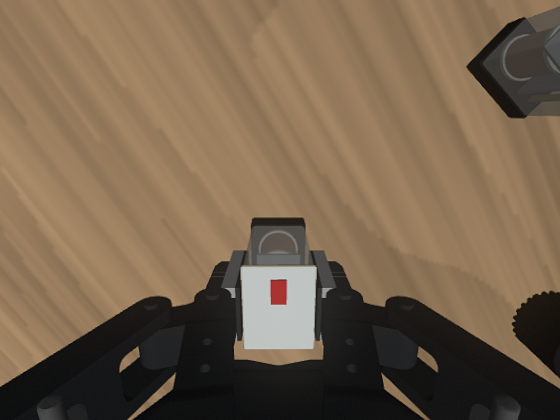

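Relay b is gripped: its white top spans columns 241–316 and rows 265–348, centred between the pads. I'll lift it and go to a look pose just short of the nest.

>>> {"api": "apply_moves", "payload": {"rows": [[[0,0,-0.8],[0,0,0],0.2],[[0,0,-0.8],[0,0,0],0.2],[[0,0,-0.8],[0,0,0],0.2]]}}

```text
time: 3.6
ee_pos: [0.4125, -0.1933, 0.1856]
tcp_rot: [179.6, -0.0, 58.4]
wrist_force: [0.5, -0.3, -1.1]
opening: 0.0275
grasp_force: 40.4
```

>>> {"api": "apply_moves", "payload": {"rows": [[[0.81,-0.33,-0.8],[0,0,-0.28],0.2],[[0.81,-0.33,-0.8],[0,0,-0.28],0.2],[[0.81,-0.33,-0.8],[0,0,-0.28],0.2],[[0.81,-0.33,-0.8],[0,0,-0.28],0.2]]}}

```text
time: 4.0
ee_pos: [0.4261, -0.1051, 0.2625]
tcp_rot: [179.8, -0.0, 66.9]
wrist_force: [0.7, 0.3, -0.8]
opening: 0.0273
grasp_force: 40.4
```

>>> {"api": "apply_moves", "payload": {"rows": [[[0.85,-0.21,0],[0,0,-0.28],0.2],[[0.85,-0.21,0],[0,0,-0.28],0.2],[[0.85,-0.21,0],[0,0,-0.28],0.2]]}}

```text
time: 4.3
ee_pos: [0.4397, -0.0177, 0.2593]
tcp_rot: [-179.9, -0.0, 75.3]
wrist_force: [0.9, -0.0, -0.8]
opening: 0.0275
grasp_force: 40.4
```

>>> {"api": "apply_moves", "payload": {"rows": [[[0.74,0.05,0],[0,0,-0.29],0.2],[[0.74,0.05,0],[0,0,-0.29],0.2],[[0.74,0.05,0],[0,0,-0.29],0.2]]}}

```text
time: 4.6
ee_pos: [0.4639, 0.0514, 0.2591]
tcp_rot: [-179.9, 0.0, 84.0]
wrist_force: [0.7, -0.0, -0.6]
opening: 0.0275
grasp_force: 40.3
```

>>> {"api": "apply_moves", "payload": {"rows": [[[0.5,0.4,0],[0,0,-0.29],0.2],[[0.5,0.4,0],[0,0,-0.29],0.2],[[0.5,0.4,0],[0,0,-0.29],0.2],[[0.5,0.4,0],[0,0,-0.29],0.2]]}}

```text
time: 5.0
ee_pos: [0.5082, 0.0946, 0.26]
tcp_rot: [-179.9, 0.0, 92.5]
wrist_force: [0.3, -0.3, -0.9]
opening: 0.0273
grasp_force: 40.5
```

```bash
python3 - <<'E'
from h import *
p,d,c=snap('wrist','w3'); np.savez('w3.npz',p=p,d=d,T=c['world_from_camera']); P=cloud(d,c)
o=sensors.get_obs()
m=(P[...,2]>.096)&(P[...,2]<.1045)&(np.hypot(P[...,0]-.513,P[...,1]-.19)<.09)&(p.max(-1)<120)
print(m.sum(),cv2.minAreaRect((P[m][:,:2]*1000).astype(np.float32)),np.median(P[m][:,2]))
plan((.513,.19,.26,92.4))
E
```

```text
4147 ((512.0445556640625, 178.25762939453125), (44.04009246826172, 113.91703796386719), 2.434047222137451) 0.09915188896788094
now [0.508  0.0945 0.2605] [-1.7993e+02  3.0000e-02  9.2450e+01] t 5.05 F [-0.  -0.2 -0.1] open 0.0273 grip 40.5 q6 98.1
   [0.952, 0.09, 0.005] [0, 0, np.float64(0.002)] rows>= 2.0
```

View pics/w3.png

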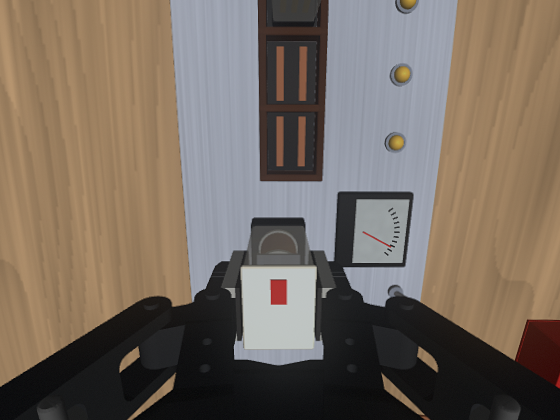

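The wrist view shows the right cell between rows 112 and 175 and the middle cell between rows 38 and 104, in columns 262–325. The held relay is at the bottom centre. I'll compare the held relay and the cells in this same frame.

```bash
python3 - <<'E'
from h import *
f=np.load('w3.npz');p,d=f['p'],f['d'];c=imaging.get_calibration('wrist');P=cloud(d,c);o=sensors.get_obs();e=o['ee_pos']
a=np.radians(o['tcp_rot'][2]);X=P-e
def tool(X): return np.stack([X[...,0]*np.cos(a)+X[...,1]*np.sin(a),X[...,0]*np.sin(a)-X[...,1]*np.cos(a)],-1)
m=(p.min(-1)>170);m[:255]=0;m[360:]=0;m[:,:235]=0;m[:,325:]=0
n,l,s,_=cv2.connectedComponentsWithStats(m.astype(np.uint8));i=1+s[1:,4].argmax();print('white',s[i])
print('relay tool xy',cv2.minAreaRect((tool(X[l==i])*1000).astype(np.float32)),np.median(P[l==i][:,2]))
T=tool(X)*1000
for u in (270,293,318):
  rim=[(v,round(float(T[v,u,0]),1)) for v in range(90,190) if .096<P[v,u,2]<.1045]
  print(u,rim[0],rim[-1],[r for r in rim if r[0]<125][-1])
for v in (75,145):
  r=[(u,round(float(T[v,u,1]),1)) for u in range(245,345) if .096<P[v,u,2]<.1045]; print(v,[r[0],r[-1]],[r[k] for k in range(len(r)-1) if r[k+1][0]-r[k][0]>3]+[r[k+1] for k in range(len(r)-1) if r[k+1][0]-r[k][0]>3])
E
```

```text
white [ 242  267   74   82 5385]
relay tool xy ((-30.501007080078125, 2.871919631958008), (30.600353240966797, 201.16554260253906), 82.42851257324219) 0.219444847901779
270 (104, 77.9) (180, 26.9) (111, 73.4)
293 (105, 77.2) (180, 26.8) (111, 73.4)
318 (90, 86.8) (180, 27.0) (124, 65.1)
75 [(259, -14.0), (325, 28.7)] [(266, -9.5), (318, 24.4)]
145 [(260, -13.9), (323, 28.9)] [(266, -9.8), (316, 24.5)]
```

```bash
cat >> h.py <<'E'
def held(p,d,c,o):
    """held relay's white top in tool xy, mm"""
    P=cloud(d,c);e=o['ee_pos'];a=np.radians(o['tcp_rot'][2])
    z=e[2]-.040
    m=(p.min(-1)>150)&(abs(P[...,2]-z)<.006);m[:250]=0
    n,l,s,_=cv2.connectedComponentsWithStats(m.astype(np.uint8));i=1+s[1:,4].argmax()
    X=P[l==i]-e; t=np.stack([X[:,0]*np.cos(a)+X[:,1]*np.sin(a),X[:,0]*np.sin(a)-X[:,1]*np.cos(a)],-1)*1000
    r=cv2.minAreaRect(t.astype(np.float32)); return r, np.median(P[l==i][:,2])
E
python3 - <<'E'
from h import *
f=np.load('w3.npz');print(held(f['p'],f['d'],imaging.get_calibration('wrist'),sensors.get_obs()))
E
```

```text
(((0.05590629577636719, -1.5251197814941406), (27.513015747070312, 36.18217086791992), 89.59829711914062), np.float64(0.21943784960596463))
```

>>> {"api": "apply_moves", "payload": {"rows": [[[0.985,0.09,0],[0,0,0],0.2],[[0.985,0.09,0],[0,0,0],0.2],[[0.985,0.09,0],[0,0,0],0.2],[[0.985,0.09,0],[0,0,0],0.2],[[0.985,0.09,0.4],[0,0,0],0.2],[[0.985,0.09,0.5],[0,0,0],0.2],[[0.985,0.09,0.5],[0,0,0],0.2],[[0.985,0.09,0.56],[0,0,0],0.2],[[0.985,0.09,0.62],[0,0,0],0.2],[[0.985,0.09,0.68],[0,0,0],0.2],[[0.985,0.09,0.68],[0,0,0],0.2]]}}

```text
time: 6.15
ee_pos: [0.513, 0.1943, 0.1923]
tcp_rot: [-180.0, 0.0, 92.6]
wrist_force: [-0.3, -0.1, 0.2]
opening: 0.0276
grasp_force: 40.5
```

```bash
python3 - <<'E'
from h import *
p,d,c=snap('wrist','w4');print(held(p,d,c,sensors.get_obs()))
plan((.5127,.193,.183,92.4))
s,_,_=snap('scene');cv2.imwrite('pics/s4.png',cv2.resize(s[90:250,200:370,::-1],None,fx=3.5,fy=3.5))
E
```

```text
(((-0.1934051513671875, -1.4502496719360352), (27.239559173583984, 36.2186279296875), 89.67022705078125), np.float64(0.15127528790028744))
now [0.513  0.1944 0.1927] [-1.7997e+02  1.0000e-02  9.2550e+01] t 6.2 F [ 0.2 -1.  -1.7] open 0.0276 grip 40.5 q6 108.2
   [-0.014, -0.004, 0.097] [0, 0, np.float64(0.005)] rows>= 1.0
```

View pics/s4.png

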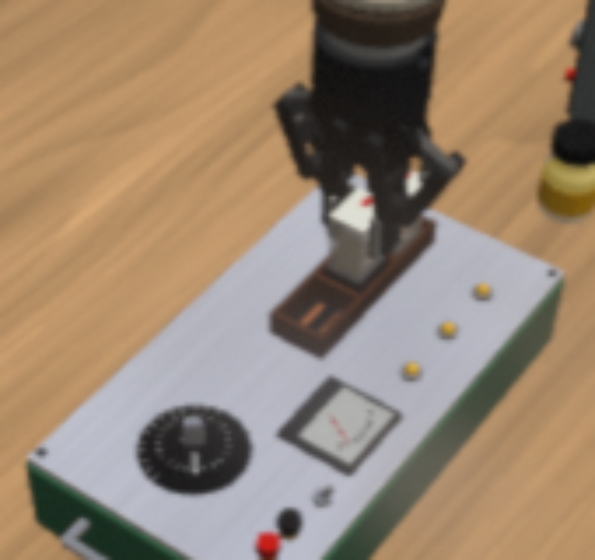

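The scene crop shows the relay entering the middle cell upright, with relay_c behind it and no contact force. I'll lower it, release and withdraw.

>>> {"api": "apply_moves", "payload": {"rows": [[[-0.01,0,0.05],[0,0,0],0.2],[[-0.01,0,0.09],[0,0,0],0.2],[[-0.01,0,0.1],[0,0,0],0.2],[[-0.01,0,0.1],[0,0,0],0.2],[[-0.01,0,0.1],[0,0,0],0.6],[[-0.01,0,0.1],[0,0,0],0.6],[[-0.01,0,0.1],[0,0,0],0.6],[[-0.01,0,0.1],[0,0,0],0.6],[[-0.01,0,0.1],[0,0,0],0.6]]}}

```text
time: 7.15
ee_pos: [0.5132, 0.1935, 0.183]
tcp_rot: [180.0, -0.0, 92.6]
wrist_force: [-0.5, -0.2, 0.2]
opening: 0.0514
grasp_force: 0.0
```

>>> {"api": "apply_moves", "payload": {"rows": [[[0,0,-0.2],[0,0,0],0.6],[[0,0,-0.5],[0,0,0],0.6],[[0,0,-0.9],[0,0,0],0.6],[[0,0,-0.9],[0,0,0],0.6]]}}

```text
time: 7.55
ee_pos: [0.5142, 0.1939, 0.2784]
tcp_rot: [179.6, -0.1, 92.6]
wrist_force: [1.3, -0.1, 0.0]
opening: 0.0512
grasp_force: 0.0
```

```bash
python3 - <<'E'
from h import *
p,d,c=snap('top');P=cloud(d,c)
plan((.556,-.177,.26,106.2))
E
```

```text
now [0.514  0.1938 0.2757] [ 1.7974e+02 -9.0000e-02  9.2550e+01] t 7.6 F [-0.2  0.2 -1.3] open 0.0511 grip 0.0 q6 108.1
   [-0.931, 0.064, 0.039] [0, 0, np.float64(-0.114)] rows>= 2.0
   [-0.933, 0.008, 0.039] [0, 0, np.float64(-0.114)] rows>= 2.0
   [-0.932, -0.047, 0.039] [0, 0, np.float64(-0.114)] rows>= 2.0
   [-0.927, -0.103, 0.039] [0, 0, np.float64(-0.114)] rows>= 2.0
```

>>> {"api": "apply_moves", "payload": {"rows": [[[-0.93,0.06,0],[0,0,-0.11],0.6],[[-0.93,0.06,0],[0,0,-0.11],0.6],[[-0.93,0.06,0],[0,0,-0.11],0.6]]}}

```text
time: 7.9
ee_pos: [0.5234, 0.0972, 0.2718]
tcp_rot: [-179.9, 0.1, 95.6]
wrist_force: [0.5, 0.0, 0.2]
opening: 0.0513
grasp_force: 0.0
```

>>> {"api": "apply_moves", "payload": {"rows": [[[-0.93,0.01,0],[0,0,-0.11],0.8],[[-0.93,0.01,0],[0,0,-0.11],0.8],[[-0.93,0.01,0],[0,0,-0.11],0.8]]}}

```text
time: 8.2
ee_pos: [0.5338, 0.005, 0.2717]
tcp_rot: [-179.9, 0.0, 98.9]
wrist_force: [-0.6, 0.9, 0.2]
opening: 0.0685
grasp_force: 0.0
```

>>> {"api": "apply_moves", "payload": {"rows": [[[-0.93,-0.05,0.1],[0,0,-0.12],1],[[-0.93,-0.05,0.1],[0,0,-0.12],1],[[-0.93,-0.05,0.1],[0,0,-0.12],1]]}}

```text
time: 8.5
ee_pos: [0.5436, -0.0872, 0.2609]
tcp_rot: [-179.9, -0.0, 102.5]
wrist_force: [-0.9, 0.5, -0.1]
opening: 0.0857
grasp_force: 0.0
```

>>> {"api": "apply_moves", "payload": {"rows": [[[-0.93,-0.1,0.1],[0,0,-0.12],1],[[-0.93,-0.1,0.1],[0,0,-0.12],1],[[-0.93,-0.1,0.1],[0,0,-0.12],1],[[-0.93,-0.1,0.1],[0,0,-0.12],1]]}}

```text
time: 8.9
ee_pos: [0.5544, -0.1768, 0.2519]
tcp_rot: [-179.9, -0.1, 106.3]
wrist_force: [0.2, 0.8, -0.8]
opening: 0.0852
grasp_force: 0.0
```

```bash
python3 - <<'E'
from h import *
p,d,c=snap('wrist','w5');P=cloud(d,c)
m=(P[...,2]>.055)&(P[...,2]<.068)&(np.hypot(P[...,0]-.556,P[...,1]+.177)<.04)
r=cv2.minAreaRect((P[m][:,:2]*1000).astype(np.float32));print(m.sum(),r)
o=sensors.get_obs();a=np.radians(o['tcp_rot'][2]);X=np.array(r[0])-o['ee_pos'][:2]*1000
print('relay in tool xy',X[0]*np.cos(a)+X[1]*np.sin(a),X[0]*np.sin(a)-X[1]*np.cos(a))
plan((.556,-.177,.101,106.2))
E
```

```text
1478 ((555.235107421875, -172.9036102294922), (27.393531799316406, 35.5362548828125), 15.641997337341309)
relay in tool xy 2.8921214877563637 1.655002068091737
now [ 0.5545 -0.1761  0.2523] [-1.7996e+02 -6.0000e-02  1.0635e+02] t 8.95 F [-0.2  0.7  0.2] open 0.0851 grip 0.0 q6 56.0
   [-0.006, 0.006, 0.756] [0, 0, np.float64(0.002)] rows>= 2.0
   [-0.006, 0.006, 0.756] [0, 0, np.float64(0.002)] rows>= 2.0
```

>>> {"api": "apply_moves", "payload": {"rows": [[[0.02,0.03,0.76],[0,0,0.01],1],[[0.02,0.03,0.76],[0,0,0.01],1],[[0.02,0.03,0.76],[0,0,0.01],1]]}}

```text
time: 9.25
ee_pos: [0.5553, -0.172, 0.173]
tcp_rot: [-179.7, -0.2, 106.2]
wrist_force: [-1.5, -0.5, 0.6]
opening: 0.0858
grasp_force: 0.0
```

>>> {"api": "apply_moves", "payload": {"rows": [[[0,0,0.75],[0,0,0],1],[[0,0,0.75],[0,0,0],1],[[0,0,0.75],[0,0,0],1],[[0,0,0.75],[0,0,0],0.2],[[0,0,0.75],[0,0,0],0.2],[[0,0,0.75],[0,0,0],0.2],[[0,0,0.75],[0,0,0],0.2],[[0,0,0.75],[0,0,0],0.2],[[0,0,0.75],[0,0,0],0.2],[[0,0,0.75],[0,0,0],0.2],[[0,0,0.75],[0,0,0],0.2]], "force": 40}}

```text
time: 10.35
ee_pos: [0.5573, -0.1745, 0.1033]
tcp_rot: [179.9, 0.1, 106.0]
wrist_force: [-1.4, 0.3, 7.2]
opening: 0.0273
grasp_force: 45.3
```

>>> {"api": "apply_moves", "payload": {"rows": [[[0,0,-0.8],[0,0,0],0.2],[[0,0,-0.8],[0,0,0],0.2],[[0,0,-0.8],[0,0,0],0.2]]}}

```text
time: 10.65
ee_pos: [0.5583, -0.1749, 0.1872]
tcp_rot: [179.6, 0.2, 106.0]
wrist_force: [1.2, -0.8, -1.4]
opening: 0.0274
grasp_force: 44.4
```

>>> {"api": "apply_moves", "payload": {"rows": [[[0,0,-0.8],[0,0,0],0.2],[[0,0,-0.8],[0,0,0],0.2],[[0,0,-0.8],[0,0,0],0.2]]}}

```text
time: 10.95
ee_pos: [0.5577, -0.1747, 0.2662]
tcp_rot: [179.7, 0.2, 106.0]
wrist_force: [0.3, 0.5, -0.3]
opening: 0.0276
grasp_force: 44.5
```

```bash
python3 - <<'E'
from h import *
p,d,c=snap('wrist','w6');print(held(p,d,c,sensors.get_obs()))
plan((.509,.05,.26,92.45))
E
```

```text
(((1.4569683074951172, -0.3520030975341797), (27.453683853149414, 36.19184875488281), 89.86131286621094), np.float64(0.22414851312314482))
now [ 0.5574 -0.1746  0.2635] [1.7985e+02 1.0000e-01 1.0605e+02] t 11.0 F [ 0.8 -0.5 -1.9] open 0.0275 grip 44.5 q6 56.6
   [0.764, 0.052, 0.012] [0, 0, np.float64(0.151)] rows>= 2.0
   [0.766, -0.009, 0.012] [0, 0, np.float64(0.151)] rows>= 2.0
   [0.763, -0.069, 0.012] [0, 0, np.float64(0.151)] rows>= 2.0
```

>>> {"api": "apply_moves", "payload": {"rows": [[[0.77,0.05,0],[0,0,0.15],0.2],[[0.77,0.05,0],[0,0,0.15],0.2],[[0.77,0.05,0],[0,0,0.15],0.2]]}}

```text
time: 11.3
ee_pos: [0.5393, -0.0964, 0.2601]
tcp_rot: [-179.9, -0.1, 101.7]
wrist_force: [0.1, -0.4, -0.7]
opening: 0.0271
grasp_force: 44.3
```

>>> {"api": "apply_moves", "payload": {"rows": [[[0.77,-0.01,0],[0,0,0.15],0.2],[[0.77,-0.01,0],[0,0,0.15],0.2],[[0.77,-0.01,0],[0,0,0.15],0.2]]}}

```text
time: 11.6
ee_pos: [0.5231, -0.0216, 0.2604]
tcp_rot: [-179.9, -0.0, 97.2]
wrist_force: [-0.2, -1.1, -0.3]
opening: 0.0274
grasp_force: 44.4
```

>>> {"api": "apply_moves", "payload": {"rows": [[[0.77,-0.07,0],[0,0,0.15],0.2],[[0.77,-0.07,0],[0,0,0.15],0.2],[[0.77,-0.07,0],[0,0,0.15],0.2],[[0.77,-0.07,0],[0,0,0.15],0.2],[[0.77,-0.07,0],[0,0,0.15],0.2],[[0.77,-0.07,0],[0,0,0.15],0.2]]}}

```text
time: 12.2
ee_pos: [0.5077, 0.0508, 0.2615]
tcp_rot: [-180.0, 0.0, 92.5]
wrist_force: [-0.0, 0.2, -0.6]
opening: 0.0276
grasp_force: 44.4
```

```bash
python3 - <<'E'
from h import *
p,d,c=snap('wrist','w7');o=sensors.get_obs();print(held(p,d,c,o))
P=cloud(d,c);e=o['ee_pos'];a=np.radians(o['tcp_rot'][2]);X=P-e
T=np.stack([X[...,0]*np.cos(a)+X[...,1]*np.sin(a),X[...,0]*np.sin(a)-X[...,1]*np.cos(a)],-1)*1000
m=(P[...,2]>.096)&(P[...,2]<.1045)&(abs(T[...,0]-95)<75)&(abs(T[...,1]-6)<40)&(p.max(-1)<120)
print(cv2.minAreaRect(T[m].astype(np.float32)))
x=T[m][:,0];y=T[m][:,1];k=abs(y-np.median(y))<10
h,b=np.histogram(x[k],bins=np.arange(20,180,1));print('rim x bins',[int(q) for q,w in zip(b,h) if w>5])
plan()
E
```

```text
(((1.2835235595703125, -1.2731523513793945), (27.35582160949707, 36.507347106933594), 89.86141967773438), np.float64(0.21936894659896844))
((105.71393585205078, 9.837593078613281), (44.129634857177734, 71.15032958984375), 89.99800109863281)
rim x bins [70, 71, 72, 73, 74, 116, 117, 118, 119, 120, 121, 124]
now [0.5077 0.0509 0.2616] [-1.7998e+02  1.0000e-02  9.2480e+01] t 12.25 F [-0.2  0.4 -1.2] open 0.0274 grip 44.4 q6 93.2
```

>>> {"api": "apply_moves", "payload": {"rows": [[[0.947,0.11,0],[0,0,0],0.2],[[0.947,0.11,0],[0,0,0],0.2],[[0.947,0.11,0],[0,0,0],0.2],[[0.947,0.11,0],[0,0,0],0.2],[[0.947,0.11,0.4],[0,0,0],0.2],[[0.947,0.11,0.5],[0,0,0],0.2],[[0.947,0.11,0.5],[0,0,0],0.2],[[0.947,0.11,0.56],[0,0,0],0.2],[[0.947,0.11,0.62],[0,0,0],0.2],[[0.947,0.11,0.68],[0,0,0],0.2],[[0.947,0.11,0.68],[0,0,0],0.2]]}}

```text
time: 13.35
ee_pos: [0.5141, 0.1468, 0.1933]
tcp_rot: [-180.0, 0.0, 92.6]
wrist_force: [-0.8, -0.3, -0.8]
opening: 0.0275
grasp_force: 44.3
```

```bash
python3 - <<'E'
from h import *
p,d,c=snap('wrist','w8');print(held(p,d,c,sensors.get_obs()))
plan((.5147,.1455,.184,92.45))
E
```

```text
(((1.349691390991211, -1.4207706451416016), (27.232179641723633, 35.91791915893555), 89.60274505615234), np.float64(0.15123791085803498))
now [0.5142 0.1469 0.1937] [-1.7998e+02  1.0000e-02  9.2550e+01] t 13.4 F [ 0.1  1.  -0.7] open 0.0273 grip 44.3 q6 103.4
   [-0.014, 0.005, 0.097] [0, 0, np.float64(0.003)] rows>= 1.0
```

>>> {"api": "apply_moves", "payload": {"rows": [[[-0.01,0,0.05],[0,0,0],0.2],[[-0.01,0,0.09],[0,0,0],0.2],[[-0.01,0,0.1],[0,0,0],0.2],[[-0.01,0,0.1],[0,0,0],0.2],[[-0.01,0,0.1],[0,0,0],0.6],[[-0.01,0,0.1],[0,0,0],0.6],[[-0.01,0,0.1],[0,0,0],0.6],[[-0.01,0,0.1],[0,0,0],0.6],[[-0.01,0,0.1],[0,0,0],0.6]]}}

```text
time: 14.3
ee_pos: [0.5143, 0.1459, 0.184]
tcp_rot: [180.0, -0.0, 92.6]
wrist_force: [0.0, 0.2, 0.0]
opening: 0.051
grasp_force: 0.0
```

>>> {"api": "apply_moves", "payload": {"rows": [[[0,0,-0.2],[0,0,0],0.6],[[0,0,-0.5],[0,0,0],0.6],[[0,0,-0.9],[0,0,0],0.6],[[0,0,-0.9],[0,0,0],0.6]]}}

```text
time: 14.7
ee_pos: [0.5154, 0.1462, 0.2793]
tcp_rot: [179.6, -0.1, 92.6]
wrist_force: [0.0, 0.2, 0.3]
opening: 0.0512
grasp_force: 0.0
```

>>> {"api": "apply_moves", "payload": {"rows": [[[-0.95,0,0],[0,0,0],0.6],[[-0.95,0,0],[0,0,0],0.6],[[-0.95,0,0],[0,0,0],0.6]]}}

```text
time: 15.0
ee_pos: [0.5185, 0.0473, 0.2736]
tcp_rot: [-180.0, 0.1, 92.3]
wrist_force: [0.8, -0.6, 0.4]
opening: 0.0514
grasp_force: 0.0
```

>>> {"api": "apply_moves", "payload": {"rows": [[[-0.95,0,0],[0,0,0],0.6],[[-0.95,0,0],[0,0,0],0.6],[[-0.95,0,0],[0,0,0],0.6],[[-0.95,0,0],[0,0,0],0.6],[[-0.95,0,0],[0,0,0],0.6],[[-0.95,0,0],[0,0,0],0.6]]}}

```text
time: 15.6
ee_pos: [0.5228, -0.0427, 0.2738]
tcp_rot: [-180.0, -0.0, 92.6]
wrist_force: [0.5, 0.4, 0.6]
opening: 0.0511
grasp_force: 0.0
```

```bash
python3 - <<'E'
from h import *
p,d,c=snap('wrist','w9');np.savez('w9.npz',p=p,d=d,T=c['world_from_camera'])
plan()
o=sensors.get_obs();P=cloud(d,c);e=o['ee_pos'];a=np.radians(o['tcp_rot'][2]);X=P-e
m=(P[...,2]>.135)&(P[...,2]<.15)&(abs(P[...,0]-.513)<.03)
n,l,s,ce=cv2.connectedComponentsWithStats((m&(p.min(-1)>90)).astype(np.uint8))
for i in range(1,n):
  if s[i,4]>150: print(s[i],np.round(np.median(P[l==i],0),4), cv2.minAreaRect((P[l==i][:,:2]*1000).astype(np.float32)))
E
```

```text
now [ 0.5228 -0.0427  0.2739] [ 1.800e+02 -1.000e-02  9.265e+01] t 15.65 F [0.4 1.  0.2] open 0.0509 grip 0.0 q6 82.7
```

View pics/w9.png

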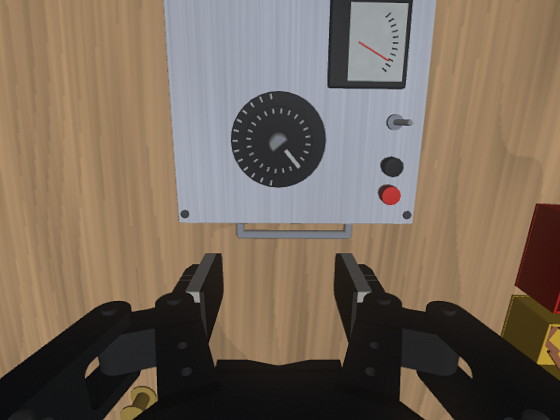

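The wrist view shows the dial at (278,139) with the D-shaft tip in its middle. The white line marking the flat runs from (286,150) to (299,166).

```bash
python3 - <<'E'
from h import *
f=np.load('w9.npz');p,d=f['p'],f['d'];c=imaging.get_calibration('wrist');o=sensors.get_obs();P=cloud(d,c);e=o['ee_pos'];a=np.radians(o['tcp_rot'][2])
def tl(W): X=np.asarray(W)-e[:len(W)] if np.ndim(W)==1 else np.asarray(W)-e; return np.stack([X[...,0]*np.cos(a)+X[...,1]*np.sin(a),X[...,0]*np.sin(a)-X[...,1]*np.cos(a)],-1)*1000
roi=np.zeros(d.shape,bool);roi[80:200,220:340]=1
m=roi&(P[...,2]>.103);n,l,s,ce=cv2.connectedComponentsWithStats(m.astype(np.uint8));i=1+s[1:,4].argmax();m=l==i
print('tip',m.sum(),P[m].mean(0),cv2.minEnclosingCircle((P[m][:,:2]*1000).astype(np.float32)),'z',np.median(P[m][:,2]))
np.save('tipxy.npy',P[m][:,:2])
m=roi&(abs(P[...,2]-.0865)<.0025);n,l,s,ce=cv2.connectedComponentsWithStats(m.astype(np.uint8));i=1+s[1:,4].argmax();m=l==i
C,R=cv2.minEnclosingCircle((P[m][:,:2]*1000).astype(np.float32));print('disc',C,R,np.median(P[m][:,2]))
g=p.min(-1)
w=roi&(g>110)&(abs(P[...,2]-.087)<.003);n,l,s,ce=cv2.connectedComponentsWithStats(w.astype(np.uint8))
for i in range(1,n):
  if s[i,4]>25:
    Q=P[l==i][:,:2]*1000; mu=Q.mean(0); u=np.linalg.svd(Q-mu)[2][0]; v=mu-np.array(C); u*=np.sign(u@v)
    print(s[i],mu,'dir',np.degrees(np.arctan2(u[1],u[0])),'from centre',np.degrees(np.arctan2(v[1],v[0])),np.linalg.norm(v))
# knob & nest from the top camera
tp,td,tc=snap('top');TP=cloud(td,tc)
m=(abs(TP[...,0]-.513)<.04)&(abs(TP[...,1]-.19)<.09)&(tp.min(-1)>110)&(TP[...,2]>.12)
n,l,s,ce=cv2.connectedComponentsWithStats(m.astype(np.uint8))
for i in range(1,n): print('relay',s[i,4],np.round(TP[l==i].mean(0),4),np.median(TP[l==i][:,2]))
plan((.524,-.32,.26,92.6))
E
```

```text
tip 225 [0.51803353 0.01074055 0.10558302] ((519.0823364257812, 9.402913093566895), 6.9276909828186035) z 0.10569439158913618
disc (519.1178588867188, 9.196011543273926) 25.93123435974121 0.08626243815283036
[285 150  15  18  79] [530.30325353  -3.5186052 ] dir -48.11564949265815 from centre -48.66103158657959 16.93441857263943
relay 153 [0.5141 0.1452 0.1426] 0.14290324340815408
relay 156 [0.5131 0.1905 0.1422] 0.14296061893306833
relay 161 [0.5112 0.239  0.1421] 0.14273629647400932
now [ 0.5228 -0.0428  0.2739] [-1.800e+02 -1.000e-02  9.265e+01] t 15.7 F [ 1.   0.1 -0.1] open 0.0513 grip 0.0 q6 82.7
   [-0.923, -0.039, 0.046] [0, 0, np.float64(0.001)] rows>= 2.0
   [-0.923, -0.038, 0.046] [0, 0, np.float64(0.001)] rows>= 2.0
   [-0.923, -0.038, 0.046] [0, 0, np.float64(0.001)] rows>= 2.0
```

>>> {"api": "apply_moves", "payload": {"rows": [[[-0.92,-0.04,0.05],[0,0,0],0.8],[[-0.92,-0.04,0.05],[0,0,0],0.8],[[-0.92,-0.04,0.05],[0,0,0],0.8]]}}

```text
time: 16.0
ee_pos: [0.5227, -0.1388, 0.2683]
tcp_rot: [-180.0, 0.0, 92.4]
wrist_force: [0.5, 0.8, -0.6]
opening: 0.0684
grasp_force: 0.0
```

>>> {"api": "apply_moves", "payload": {"rows": [[[-0.92,-0.04,0.1],[0,0,0],0.8],[[-0.92,-0.04,0.1],[0,0,0],0.8],[[-0.92,-0.04,0.1],[0,0,0],0.8]]}}

```text
time: 16.3
ee_pos: [0.5228, -0.2308, 0.2577]
tcp_rot: [-179.9, 0.0, 92.4]
wrist_force: [0.3, 0.2, 0.2]
opening: 0.0685
grasp_force: 0.0
```

>>> {"api": "apply_moves", "payload": {"rows": [[[-0.92,-0.04,0.1],[0,0,0],0.8],[[-0.92,-0.04,0.1],[0,0,0],0.8],[[-0.92,-0.04,0.1],[0,0,0],0.8],[[-0.92,-0.04,0.1],[0,0,0],0.8],[[-0.92,-0.04,0.1],[0,0,0],0.8],[[-0.92,-0.04,0.1],[0,0,0],0.8]]}}

```text
time: 16.9
ee_pos: [0.5235, -0.3187, 0.2494]
tcp_rot: [180.0, 0.0, 92.7]
wrist_force: [0.8, 1.0, 0.3]
opening: 0.0687
grasp_force: 0.0
```

```bash
cat >> h.py <<'E'
def knob(p,d,c,o,zt,xy,rad=.03):
    """knob top centre & pointer dir; zt = top height"""
    P=cloud(d,c); near=np.hypot(P[...,0]-xy[0],P[...,1]-xy[1])<rad
    m=near&(abs(P[...,2]-zt)<.004); Q=(P[m][:,:2]*1000).astype(np.float32); C,R=cv2.minEnclosingCircle(Q)
    w=near&(p.min(-1)>120)&(abs(P[...,2]-zt)<.006); n,l,s,_=cv2.connectedComponentsWithStats(w.astype(np.uint8)); i=1+s[1:,4].argmax()
    W=P[l==i][:,:2]*1000; mu=W.mean(0); u=np.linalg.svd(W-mu)[2][0]; v=mu-np.array(C); u*=np.sign(u@v)
    a=np.radians(o['tcp_rot'][2]); X=np.array(C)-o['ee_pos'][:2]*1000
    print('knob C',np.round(C,1),'R',round(R,1),'z',np.median(P[m][:,2]).round(4),'pointer dir',np.degrees(np.arctan2(u[1],u[0])).round(1),'from centre',np.degrees(np.arctan2(v[1],v[0])).round(1),'|v|',np.linalg.norm(v).round(1),s[i,4],
     'tool xy',np.round([X[0]*np.cos(a)+X[1]*np.sin(a),X[0]*np.sin(a)-X[1]*np.cos(a)],2))
E
python3 - <<'E'
from h import *
p,d,c=snap('wrist','w10');o=sensors.get_obs()
knob(p,d,c,o,.034,(.524,-.32)); plan()
E
```

```text
knob C [ 522.7 -317.5] R 19.2 z 0.0331 pointer dir 61.9 from centre 63.0 |v| 9.4 63 tool xy [ 1.38 -0.72]
now [ 0.5235 -0.3189  0.2495] [1.7996e+02 2.0000e-02 9.2650e+01] t 16.95 F [0.2 0.6 0.9] open 0.0682 grip 0.0 q6 56.0
```

View pics/w10.png

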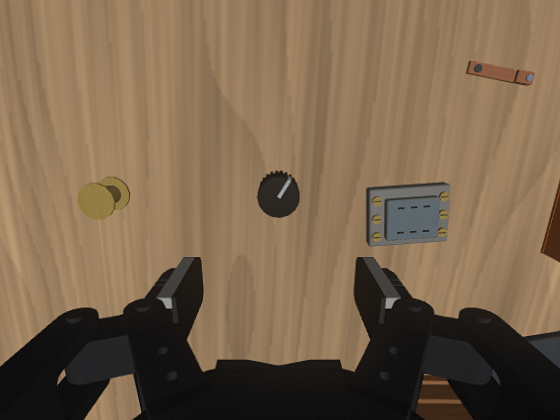

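The wrist view shows the knob at (278,194) with its pointer up-right, about 62° world yaw, and the relay base clear to the right. The shaft needs about −48°, so I'll grip at tool yaw 140° to keep joint 6 in range.

>>> {"api": "apply_moves", "payload": {"rows": [[[0,0,0],[0,0,-0.79],0.8],[[0,0,0],[0,0,-0.79],0.8],[[0,0,0],[0,0,-0.79],0.8]]}}

```text
time: 17.25
ee_pos: [0.5233, -0.3192, 0.2493]
tcp_rot: [180.0, 0.0, 116.7]
wrist_force: [-0.1, -0.3, -0.0]
opening: 0.0681
grasp_force: 0.0
```

>>> {"api": "apply_moves", "payload": {"rows": [[[0,0,0.4],[0,0,-0.79],0.8],[[0,0,0.4],[0,0,-0.79],0.8],[[0,0,0.4],[0,0,-0.79],0.8],[[0,0,0.4],[0,0,-0.79],0.8],[[0,0,0.4],[0,0,-0.79],0.8],[[0,0,0.4],[0,0,-0.79],0.8]]}}

```text
time: 17.85
ee_pos: [0.5233, -0.3199, 0.2093]
tcp_rot: [180.0, 0.0, 139.8]
wrist_force: [0.0, -0.2, -0.4]
opening: 0.0684
grasp_force: 0.0
```

```bash
python3 - <<'E'
from h import *
p,d,c=snap('wrist','w11');o=sensors.get_obs()
knob(p,d,c,o,.034,(.524,-.32)); plan((.524,-.32,.079,140))
E
```

```text
knob C [ 522.4 -317.2] R 19.1 z 0.0332 pointer dir 61.0 from centre 61.0 |v| 9.2 85 tool xy [2.41 1.56]
now [ 0.5232 -0.32    0.2092] [1.8000e+02 3.0000e-02 1.3985e+02] t 17.9 F [ 0.1 -0.  -0.4] open 0.0684 grip 0.0 q6 8.7
   [-0.003, 0.002, 0.651] [0, 0, np.float64(-0.002)] rows>= 2.0
   [-0.003, 0.002, 0.651] [0, 0, np.float64(-0.002)] rows>= 2.0
```

>>> {"api": "apply_moves", "payload": {"rows": [[[0.02,0.02,0.65],[0,0,0],0.8],[[0.02,0.02,0.65],[0,0,0],0.8],[[0.02,0.02,0.65],[0,0,0],0.8]]}}

```text
time: 18.2
ee_pos: [0.5215, -0.3165, 0.1411]
tcp_rot: [-180.0, -0.3, 139.9]
wrist_force: [0.7, -0.4, 0.2]
opening: 0.0687
grasp_force: 0.0
```

>>> {"api": "apply_moves", "payload": {"rows": [[[0,0,0.4],[0,0,0],0.8],[[0,0,0.65],[0,0,0],0.8],[[0,0,0.65],[0,0,0],0.8],[[0,0,0.65],[0,0,0],0.35],[[0,0,0.65],[0,0,0],0.35],[[0,0,0.65],[0,0,0],0.35],[[0,0,0.65],[0,0,0],0.35],[[0,0,0.65],[0,0,0],0.35],[[0,0,0.65],[0,0,0],0.35],[[0,0,0.65],[0,0,0],0.35],[[0,0,0.65],[0,0,0],0.35],[[0,0,0.65],[0,0,0],0.35]], "force": 60}}

```text
time: 19.4
ee_pos: [0.524, -0.3181, 0.082]
tcp_rot: [180.0, 0.2, 139.9]
wrist_force: [-0.8, -0.2, 5.8]
opening: 0.0366
grasp_force: 59.6
```

```bash
python3 - <<'E'
from h import *
p,d,c=snap('wrist','w12');o=sensors.get_obs()
try: knob(p,d,c,o,.034,o['ee_pos'][:2],.028)
except Exception as e: print(e)
x,y,_=o['ee_pos'];plan((x,y,.24,o['tcp_rot'][2]),(.52,.009-.09,.24,30))
E
```

```text
knob C [ 517.4 -312.5] R 26.6 z 0.0332 pointer dir 61.8 from centre 20.5 |v| 10.7 307 tool xy [8.57 0.01]
now [ 0.524  -0.3181  0.082 ] [179.96   0.25 139.95] t 19.45 F [-0.8 -0.7  7.1] open 0.0363 grip 59.6 q6 8.8
   [0.0, 0.0, -0.79] [0, 0, np.float64(-0.0)] rows>= 2.0
   [0.0, 0.0, -0.79] [0, 0, np.float64(-0.0)] rows>= 2.0
   [0.389, 0.447, 0.0] [0, 0, np.float64(0.916)] rows>= 4.0
   [0.551, 0.217, 0.0] [0, 0, np.float64(0.916)] rows>= 4.0
   [0.589, -0.062, 0.0] [0, 0, np.float64(0.916)] rows>= 4.0
   [0.494, -0.327, 0.0] [0, 0, np.float64(0.916)] rows>= 4.0
```

View pics/w12.png

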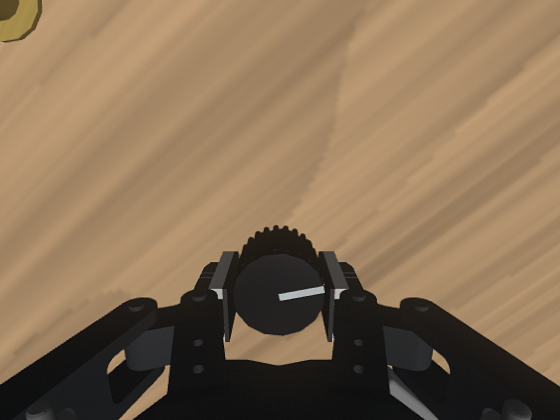

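The knob is gripped: its top circle is centred at (279,294), with the pointer running to (324,290). I'll lift, turn and go to a look pose short of the shaft.

```bash
python3 - <<'E'
from h import *
c=imaging.get_calibration('wrist');o=sensors.get_obs();a=np.radians(o['tcp_rot'][2])
X=(onz(c,279.5,294.5,.034)-o['ee_pos'])*1000
print('knob tool',X[0]*np.cos(a)+X[1]*np.sin(a),X[0]*np.sin(a)-X[1]*np.cos(a))
x,y,_=o['ee_pos'];plan((x,y,.24,o['tcp_rot'][2]),(.442,-.036,.24,29.75))
E
```

```text
knob tool 2.815862468274024 0.6858687201969877
now [ 0.524  -0.3181  0.082 ] [179.96   0.25 139.95] t 19.45 F [-0.8 -0.7  7.1] open 0.0363 grip 59.6 q6 8.8
   [0.0, 0.0, -0.79] [0, 0, np.float64(-0.0)] rows>= 2.0
   [0.0, 0.0, -0.79] [0, 0, np.float64(-0.0)] rows>= 2.0
   [0.611, 0.408, 0.0] [0, 0, np.float64(0.918)] rows>= 4.0
   [0.73, 0.079, 0.0] [0, 0, np.float64(0.918)] rows>= 4.0
   [0.684, -0.267, 0.0] [0, 0, np.float64(0.918)] rows>= 4.0
   [0.483, -0.553, 0.0] [0, 0, np.float64(0.918)] rows>= 4.0
```

>>> {"api": "apply_moves", "payload": {"rows": [[[0,0,-0.79],[0,0,0],0.35],[[0,0,-0.79],[0,0,0],0.35],[[0,0,-0.79],[0,0,0],0.35]]}}

```text
time: 19.75
ee_pos: [0.5247, -0.3185, 0.1648]
tcp_rot: [179.9, 0.5, 140.0]
wrist_force: [0.2, -0.5, -0.3]
opening: 0.0361
grasp_force: 60.1
```

>>> {"api": "apply_moves", "payload": {"rows": [[[0,0,-0.79],[0,0,0],0.35],[[0,0,-0.79],[0,0,0],0.35],[[0,0,-0.79],[0,0,0],0.35]]}}

```text
time: 20.05
ee_pos: [0.5239, -0.318, 0.2427]
tcp_rot: [179.9, 0.5, 139.9]
wrist_force: [0.1, -0.0, -0.8]
opening: 0.0365
grasp_force: 60.2
```

>>> {"api": "apply_moves", "payload": {"rows": [[[0.61,0.41,0],[0,0,0.92],0.35],[[0.61,0.41,0],[0,0,0.92],0.35],[[0.61,0.41,0],[0,0,0.92],0.35],[[0.61,0.41,0],[0,0,0.92],0.35],[[0.61,0.41,0],[0,0,0.92],0.35]]}}

```text
time: 20.55
ee_pos: [0.5024, -0.2464, 0.2367]
tcp_rot: [180.0, 0.0, 112.4]
wrist_force: [0.5, 0.1, -0.3]
opening: 0.0363
grasp_force: 60.2
```

>>> {"api": "apply_moves", "payload": {"rows": [[[0.73,0.08,0],[0,0,0.92],0.35],[[0.73,0.08,0],[0,0,0.92],0.35],[[0.73,0.08,0],[0,0,0.92],0.35],[[0.73,0.08,0],[0,0,0.92],0.35],[[0.73,0.08,0],[0,0,0.92],0.35]]}}

```text
time: 21.05
ee_pos: [0.4821, -0.176, 0.2368]
tcp_rot: [180.0, 0.0, 84.8]
wrist_force: [0.1, 0.1, -0.5]
opening: 0.0364
grasp_force: 60.2
```

>>> {"api": "apply_moves", "payload": {"rows": [[[0.68,-0.27,0],[0,0,0.92],0.35],[[0.68,-0.27,0],[0,0,0.92],0.35],[[0.68,-0.27,0],[0,0,0.92],0.35],[[0.68,-0.27,0],[0,0,0.92],0.35],[[0.68,-0.27,0],[0,0,0.92],0.35]]}}

```text
time: 21.55
ee_pos: [0.4615, -0.106, 0.2368]
tcp_rot: [-180.0, 0.0, 57.3]
wrist_force: [0.2, 0.5, -0.2]
opening: 0.036
grasp_force: 60.2
```

>>> {"api": "apply_moves", "payload": {"rows": [[[0.48,-0.55,0],[0,0,0.92],0.35],[[0.48,-0.55,0],[0,0,0.92],0.35],[[0.48,-0.55,0],[0,0,0.92],0.35],[[0.48,-0.55,0],[0,0,0.92],0.35],[[0.48,-0.55,0],[0,0,0.92],0.35],[[0.48,-0.55,0],[0,0,0.92],0.35],[[0.48,-0.55,0],[0,0,0.92],0.35]]}}

```text
time: 22.25
ee_pos: [0.4414, -0.0361, 0.2368]
tcp_rot: [-180.0, 0.0, 29.7]
wrist_force: [-0.1, 0.1, -0.9]
opening: 0.0365
grasp_force: 60.3
```

```bash
cat >> h.py <<'E'
def shaft(p,d,c,o):
    P=cloud(d,c);e=o['ee_pos'];a=np.radians(o['tcp_rot'][2])
    near=np.hypot(P[...,0]-.519,P[...,1]-.009)<.032
    m=near&(abs(P[...,2]-.0865)<.0025);C,R=cv2.minEnclosingCircle((P[m][:,:2]*1000).astype(np.float32))
    m=near&(P[...,2]>.1)&(P[...,2]<.11);C2,R2=cv2.minEnclosingCircle((P[m][:,:2]*1000).astype(np.float32))
    w=near&(p.min(-1)>110)&(abs(P[...,2]-.087)<.003);n,l,s,ce=cv2.connectedComponentsWithStats(w.astype(np.uint8));i=1+s[1:,4].argmax()
    Q=P[l==i][:,:2]*1000;mu=Q.mean(0);u=np.linalg.svd(Q-mu)[2][0];v=mu-np.array(C);u*=np.sign(u@v)
    for n,q in (('disc',C),('tip',C2)):
        X=np.array(q)-e[:2]*1000;print(n,np.round(q,1),round(R,1),round(R2,1),'tool',np.round([X[0]*np.cos(a)+X[1]*np.sin(a),X[0]*np.sin(a)-X[1]*np.cos(a)],2))
    print('line dir',np.degrees(np.arctan2(u[1],u[0])).round(1),np.degrees(np.arctan2(v[1],v[0])).round(1),s[i,4])
E
python3 - <<'E'
from h import *
p,d,c=snap('wrist','w13');o=sensors.get_obs();np.savez('w13.npz',p=p,d=d)
shaft(p,d,c,o);e=o['ee_pos'];a=np.radians(o['tcp_rot'][2]);P=cloud(d,c)
z=e[2]-.082+.034
m=(abs(P[...,2]-z)<.004);m[:240]=0;m[345:]=0;m[:,:228]=0;m[:,330:]=0
X=(P[m]-e)*1000;t=np.stack([X[:,0]*np.cos(a)+X[:,1]*np.sin(a),X[:,0]*np.sin(a)-X[:,1]*np.cos(a)],-1)
w=(p.min(-1)>120)&m;n,l,s,_=cv2.connectedComponentsWithStats(w.astype(np.uint8))
for i in range(1,n):
  if s[i,4]>60:
    q=P[l==i][:,:2];u=np.linalg.svd(q-q.mean(0))[2][0];print('bright',s[i],np.degrees(np.arctan2(u[1],u[0])))
print('knobtop z',np.median(P[m][:,2]),np.percentile(t,[0.5,99.5],axis=0))
plan()
cv2.imwrite('pics/w13c.png',p[:,:,::-1])
E
```

```text
disc [519.    8.9] 26.0 7.2 tool [89.69 -0.72]
tip [519.1   8.9] 26.0 7.2 tool [89.78 -0.62]
line dir -47.5 -47.5 137
bright [279 286  46  15 300] 131.1996368663711
knobtop z 0.18805611701447772 [[-18.04946516 -20.13876752]
 [ 17.7243408   16.49546333]]
now [ 0.4414 -0.0361  0.2368] [-1.7999e+02  1.0000e-02  2.9630e+01] t 22.3 F [ 0.   0.6 -0.7] open 0.0362 grip 60.3 q6 145.7
```

View pics/w13.png

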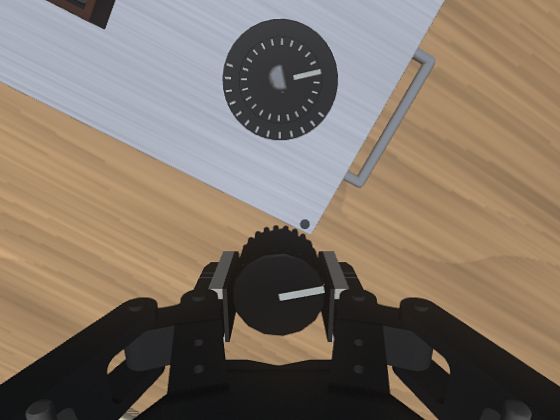

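The picture shows the dial at (280,79) with its line pointing right-up, and the knob at (279,294) with its pointer parallel to that line (−48.8° against −47.5°). Before going over, I'll pin the knob centre in the tool frame.

```bash
python3 - <<'E'
from h import *
f=np.load('w13.npz');p,d=f['p'],f['d'];c=imaging.get_calibration('wrist');o=sensors.get_obs();e=o['ee_pos'];a=np.radians(o['tcp_rot'][2]);P=cloud(d,c)
X=(P-e)*1000;tx=X[...,0]*np.cos(a)+X[...,1]*np.sin(a);ty=X[...,0]*np.sin(a)-X[...,1]*np.cos(a)
for u in (262,270,279,288,296):
  r=[v for v in range(245,345) if abs(P[v,u,2]-.188)<.003]; print(u,r[0],r[-1],np.round([tx[r[0],u],tx[r[-1],u],ty[r[0],u]],1), 'mid',round((tx[r[0],u]+tx[r[-1],u])/2,2))
for v in (285,295,305): 
  r=[u for u in range(222,336) if abs(P[v,u,2]-.188)<.002 and p[v,u].max()<60]; print(v,r[0],r[-1],np.round([ty[v,r[0]],ty[v,r[-1]]],1))
E
```

```text
262 254 332 [ 17.2 -18.   -8.1] mid -0.4
270 251 333 [ 18.  -18.1  -5.1] mid -0.04
279 250 334 [ 17.9 -18.4  -1.6] mid -0.26
288 251 333 [ 17.7 -18.    1.9] mid -0.15
296 254 331 [ 16.5 -17.3   5. ] mid -0.39
285 232 324 [-19.8  16.4]
295 233 323 [-19.8  16.1]
305 233 323 [-20.  16.]
```

```bash
python3 - <<'E'
from h import *
f=np.load('w13.npz');d=f['d'];c=imaging.get_calibration('wrist');o=sensors.get_obs();e=o['ee_pos'];a=np.radians(o['tcp_rot'][2]);P=cloud(d,c)
def t(X): X=(X-e)*1000; return np.round([X[0]*np.cos(a)+X[1]*np.sin(a),X[0]*np.sin(a)-X[1]*np.cos(a),X[2]],2)
print(t(P[292,279]),P[292,279],t(onz(c,279,292,.188)),t(onz(c,279,294.5,.188)))
T=np.array(c['world_from_camera']);print(t(T[:3,3]),e)
# shaft tip: by depth and by ray onto known height
near=(np.hypot(P[...,0]-.519,P[...,1]-.009)<.03)&(P[...,2]>.102)&(P[...,2]<.11)
v,u=np.nonzero(near);(cu,cv),r=cv2.minEnclosingCircle(np.stack([u,v],1).astype(np.float32));print('tip px',cu,cv,r,'depth z',np.median(P[near][:,2]),t(onz(c,cu,cv,.107)),t(onz(c,cu,cv,np.median(P[near][:,2]))))
E
```

```text
[  1.4   -1.58 -48.27] [ 0.44179005 -0.03398584  0.18852718] [  1.1   -1.58 -48.8 ] [-1.00e-02 -1.58e+00 -4.88e+01]
[68.37 -1.87 69.24] [ 0.44135223 -0.03605339  0.23680117]
tip px 280.5 77.07691955566406 13.162775039672852 depth z 0.10562766441659514 [  89.47   -0.62 -129.8 ] [  89.61   -0.61 -131.17]
```

```bash
python3 - <<'E'
from h import *
for i in range(4):
    o=sensors.get_obs();c=imaging.get_calibration('wrist');e=o['ee_pos'];a=np.radians(o['tcp_rot'][2]);T=np.array(c['world_from_camera']);X=(T[:3,3]-e)*1000
    print(np.round(e*1000,2),o['tcp_rot'].round(2),np.round([X[0]*np.cos(a)+X[1]*np.sin(a),X[0]*np.sin(a)-X[1]*np.cos(a),X[2]],2),np.degrees(np.arctan2(-T[2,1],-T[2,2])).round(2))
    if i<3: imaging.camera('wrist')
E
```

```text
[441.35 -36.05 236.8 ] [-1.7999e+02  1.0000e-02  2.9630e+01] [68.37 -1.87 69.24] -15.77
[441.31 -36.   236.79] [-1.7999e+02  1.0000e-02  2.9610e+01] [68.39 -1.84 69.27] -15.77
[441.33 -35.99 236.81] [-1.7999e+02  1.0000e-02  2.9590e+01] [68.37 -1.88 69.26] -15.77
[441.31 -35.95 236.84] [-1.800e+02  1.000e-02  2.958e+01] [68.38 -1.87 69.25] -15.77
```

Near and far bias of the wrist camera differ by about 2 mm, so I'll lower the knob next to the shaft and compare both at nearly the same depth.

>>> {"api": "apply_moves", "payload": {"rows": [[[0.44,0,0.3],[0,0,0],0.35],[[0.44,0,0.58],[0,0,0],0.35],[[0.44,0,0.58],[0,0,0],0.35],[[0.44,0,0.58],[0,0,0],0.35],[[0.44,0,0.58],[0,0,0],0.35],[[0.44,0,0.58],[0,0,0],0.35]]}}

```text
time: 23.05
ee_pos: [0.4799, -0.0144, 0.1807]
tcp_rot: [179.9, -0.1, 29.5]
wrist_force: [-0.7, -0.4, -0.9]
opening: 0.0366
grasp_force: 60.3
```

```bash
python3 - <<'E'
from h import *
p,d,c=snap('wrist','w14');o=sensors.get_obs();np.savez('w14.npz',p=p,d=d)
e=o['ee_pos'];a=np.radians(o['tcp_rot'][2]);P=cloud(d,c)
def t(X): X=(np.asarray(X)-e)*1000; return np.stack([X[...,0]*np.cos(a)+X[...,1]*np.sin(a),X[...,0]*np.sin(a)-X[...,1]*np.cos(a)],-1)
T=t(P)
near=np.hypot(P[...,0]-.519,P[...,1]-.009)<.03
m=near&(P[...,2]>.102)&(P[...,2]<.111);v,u=np.nonzero(m)
print('tip z',np.median(P[m][:,2]),m.sum(),'u',u.min(),u.max(),'v',v.min(),v.max(),'enclosing',cv2.minEnclosingCircle(T[m].astype(np.float32)))
m=near&(abs(P[...,2]-.0865)<.002);print('disc',cv2.minEnclosingCircle(T[m].astype(np.float32)))
for uu in (270,279,288):
  r=[q for q in range(240,345) if abs(P[q,uu,2]-(e[2]-.0485))<.0015]; print(uu,r[0],r[-1],T[r[0],uu].round(1),T[r[-1],uu].round(1))
r=[q for q in range(222,336) if p[295,q].max()<60 and abs(P[295,q,2]-(e[2]-.0485))<.002];print(r[0],r[-1],T[295,r[0]].round(1),T[295,r[-1]].round(1))
plan()
cv2.imwrite('pics/w14c.png',cv2.resize(p[100:360,180:380,::-1],None,fx=2.2,fy=2.2))
E
```

```text
tip z 0.10578503125829966 747 u 263 297 v 154 238 enclosing ((33.841453552246094, -0.9375523328781128), 18.775367736816406)
disc ((45.57795715332031, -1.0085529088974), 25.940357208251953)
270 254 333 [17.3 -5. ] [-18.1  -5.2]
279 251 334 [18.2 -1.5] [-19.1  -1.5]
288 253 333 [17.4  2. ] [-18.1   2.3]
232 323 [  1.  -19.9] [ 0. 16.]
now [ 0.4799 -0.0144  0.1805] [ 1.7993e+02 -1.2000e-01  2.9530e+01] t 23.1 F [-0.2  0.1 -0.1] open 0.0362 grip 60.3 q6 148.8
```

View pics/w14c.png

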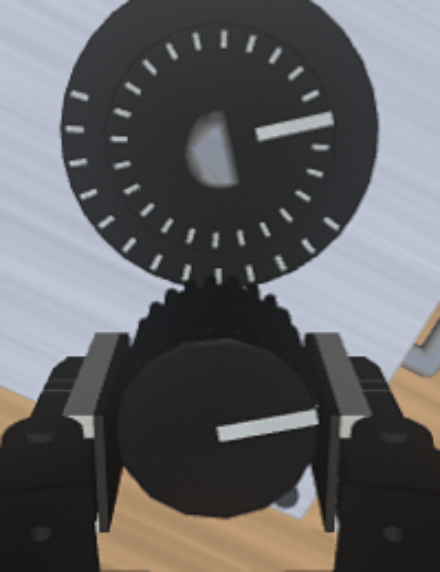

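The crop shows the shaft's D and white line parallel to the knob's pointer, with the dial centre only about 1 px to the right of the knob centre. One last calculation of the knob centre by rays.

```bash
python3 - <<'E'
from h import *
p=np.load('w14.npz')['p'];c=imaging.get_calibration('wrist');o=sensors.get_obs();e=o['ee_pos'];a=np.radians(o['tcp_rot'][2])
def t(X): X=(np.asarray(X)-e)*1000; return np.array([X[0]*np.cos(a)+X[1]*np.sin(a),X[0]*np.sin(a)-X[1]*np.cos(a)])
for u in (270,279,288): print(u,p[246:262,u].max(-1),p[328:342,u].max(-1))
print(295,p[295,226:240].max(-1),p[295,316:330].max(-1))
z=e[2]-.048
for q in ((279,253.6),(279,334.8),(233.5,295),(325,295)): print(q,t(onz(c,*q,z)).round(2))
# ellipse centre from a 38/2 circle: fit to four side-arc rows
E
```

```text
270 [28 29 30 27 29 28 29 30 28 50 49 45 40 39 40 39] [ 38  38  38  38  37  31 108 170 184 178 175 173 170 169]
279 [26 30 29 27 28 28 27 29 48 52 46 39 40 39 40 39] [ 38  38  38  39  38  37  30 119 179 193 189 185 182 178]
288 [28 29 28 26 34 31 28 29 28 52 49 42 40 40 38 39] [ 39  39  38  37  37  29 130 179 183 183 183 186 188 191]
295 [54 30 25 27 24 27 27 31 36 36 35 37 37 36] [30 32 33 34 36 36 36 34 29 28 27 28 27 29]
(279, 253.6) [18.02 -1.55]
(279, 334.8) [-18.1   -1.52]
(233.5, 295) [  0.33 -19.52]
(325, 295) [ 0.31 16.66]
```

>>> {"api": "apply_moves", "payload": {"rows": [[[0,0,-0.16],[0,0,0],0.35],[[0,0,-0.16],[0,0,0],0.35],[[0.456,0.005,-0.16],[0,0,-0.03],0.35],[[0.456,0.005,-0.16],[0,0,-0.03],0.35],[[0.456,0.005,-0.16],[0,0,-0.03],0.35],[[0.456,0.005,-0.16],[0,0,-0.03],0.35],[[0.456,0.005,-0.16],[0,0,-0.03],0.35]]}}

```text
time: 23.8
ee_pos: [0.5191, 0.0076, 0.1952]
tcp_rot: [180.0, -0.0, 30.4]
wrist_force: [-0.4, 0.1, -0.4]
opening: 0.0359
grasp_force: 60.3
```

>>> {"api": "apply_moves", "payload": {"rows": [[[0,0,0.03],[0,0,0],0.35],[[0,0,0.06],[0,0,0],0.35],[[0,0,0.08],[0,0,0],0.35],[[0,0,0.1],[0,0,0],0.35],[[0,0,0.11],[0,0,0],0.35],[[0,0,0.11],[0,0,0],0.35]]}}

```text
time: 24.4
ee_pos: [0.5195, 0.0079, 0.1837]
tcp_rot: [180.0, 0.0, 30.5]
wrist_force: [1.2, -1.2, -1.6]
opening: 0.0366
grasp_force: 60.3
```

```bash
python3 - <<'E'
from h import *
plan()
E
```

```text
now [0.5195 0.0079 0.1837] [1.800e+02 1.000e-02 3.045e+01] t 24.4 F [ 1.2 -1.2 -1.6] open 0.0366 grip 60.3 q6 150.4
```

>>> {"api": "apply_moves", "payload": {"rows": [[[0,0,0.02],[0,0,0],0.35],[[0,0,0.04],[0,0,0],0.35],[[0,0,0.06],[0,0,0],0.35],[[0,0,0.08],[0,0,0],0.35],[[0,0,0.09],[0,0,0],0.35],[[0,0,0.09],[0,0,0],0.35]]}}

```text
time: 25.0
ee_pos: [0.5195, 0.0079, 0.1747]
tcp_rot: [180.0, 0.0, 30.5]
wrist_force: [1.4, -1.8, -1.4]
opening: 0.0363
grasp_force: 60.3
```

>>> {"api": "apply_moves", "payload": {"rows": [[[0,0,0.02],[0,0,0],0.35],[[0,0,0.04],[0,0,0],0.35],[[0,0,0.04],[0,0,0],0.35]]}}

```text
time: 25.3
ee_pos: [0.5196, 0.008, 0.1711]
tcp_rot: [180.0, -0.0, 30.5]
wrist_force: [0.6, -1.5, 4.5]
opening: 0.0359
grasp_force: 60.5
```

>>> {"api": "apply_moves", "payload": {"rows": [[[0,0,0.02],[0,0,0],0.35],[[0,0,0.03],[0,0,0],0.35],[[0,0,0.03],[0,0,0],0.35],[[0,0,0.03],[0,0,0],0.35]]}}

```text
time: 25.7
ee_pos: [0.5196, 0.008, 0.1686]
tcp_rot: [180.0, -0.0, 30.5]
wrist_force: [-0.1, -0.9, 6.0]
opening: 0.0361
grasp_force: 60.6
```

>>> {"api": "apply_moves", "payload": {"rows": [[[0,0,0.01],[0,0,0],0.35],[[0,0,0.02],[0,0,0],0.35],[[0,0,0.03],[0,0,0],0.35],[[0,0,0.03],[0,0,0],0.35]], "force": 80}}

```text
time: 26.1
ee_pos: [0.5197, 0.008, 0.1667]
tcp_rot: [179.9, -0.1, 30.5]
wrist_force: [-3.1, -0.9, 14.3]
opening: 0.0356
grasp_force: 80.3
```

>>> {"api": "apply_moves", "payload": {"rows": [[[0,0,0.01],[0,0,0],0.35],[[0,0,0.01],[0,0,0],0.35],[[0,0,0.01],[0,0,0],0.35]]}}

```text
time: 26.4
ee_pos: [0.5198, 0.008, 0.1665]
tcp_rot: [179.9, -0.1, 30.5]
wrist_force: [-5.6, -1.1, 21.2]
opening: 0.0355
grasp_force: 80.9
```

```bash
python3 - <<'E'
from h import *
for n in ('top','scene'):
    tp,td,tc=snap(n);TP=cloud(td,tc)
    m=(abs(TP[...,0]-.513)<.04)&(abs(TP[...,1]-.19)<.09)&(tp.min(-1)>110)&(TP[...,2]>.125)
    k,l,s,_=cv2.connectedComponentsWithStats(m.astype(np.uint8))
    for i in range(1,k):
        if s[i,4]>30: print(n,s[i,4],np.round(np.median(TP[l==i],0),4))
plan()
E
```

```text
top 153 [0.5135 0.1452 0.143 ]
top 154 [0.5124 0.1903 0.1428]
top 158 [0.5111 0.239  0.1429]
scene 454 [0.5139 0.1859 0.1412]
now [0.5198 0.008  0.1666] [ 1.7992e+02 -1.5000e-01  3.0450e+01] t 26.5 F [-5.  -1.9 21.5] open 0.0358 grip 80.9 q6 150.4
```

All three relays stand at full depth, and the knob is home and pressed against the stop at 21 N, steady. Handing in.

```bash
python3 -c "
from workcell import bot
print(bot.job_done())"
```

```text
the job is handed in; nothing more can be done
None
```

The job is handed in at 26.5 s: both relays stand on the floors of the middle and right cells. The knob is on the D-shaft and held pressed at about 21 N, where the spindle stopped moving after about 6 mm. I viewed 12 pictures, two over the limit of 10.

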